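# Put the drill chuck away in the stayed-lid tool chest

## Robot

A 7-joint arm with a two-finger parallel gripper is mounted at the origin on the work surface. World frame = base frame: x ahead of the robot, y to its left, z up, the work surface at z = 0. Lengths are in m, angles in rad, forces in N, time in s.
With the tool pointing down it reaches from about 0.35 to 0.9 m from the base axis. Payload 8.1 kg.
Tool frame: the origin (TCP) lies where the fingers leave the gripper's body, on its centre line; the fingertips stand 66 mm ahead of it and the grasp point (between the pads) lies 47 mm ahead of it (arm.tip_reach is the distance from the TCP to the fingertips, in m); z points along the fingers, y is the direction in which the jaws open and shut (so a half turn about z gives the same grasp; the last joint's range is limited). The gripper opens to 92 mm and grips with 3 to 60 N. Pads are 19 mm wide; open, the fingers measure 130 mm over their backs; the gripper's body (75 mm by 190 mm) begins 47 mm behind the grasp point.
Start: joints at [-1.393, 0.434, 0.025, 1.573, -0.012, 1.134, -0.075], TCP at [0.173, 0.601, 0.292] pointing down, gripper open.
Joint ranges: [-2.62, 2.62], [-0.44, 2.09], [-1.27, 1.32], [0.08, 2.57], [-1.32, 4.46], [0.12, 2], [-2.74, 2.74]. Speed limits (rad/s): [2.22, 2.22, 3.01, 3.01, 3.14, 3.14, 3.14].

## Interface

Orientations are given as a rotation vector (axis times angle).
In Python, from cell import arm gives the robot as it stands.
- The arm moves only by the tool carry_out, never from a script. Its argument "plan" is a list of rows, each a list of 5 numbers: the shift along the world's x, y, z in cm, then the turn about the world's z in rad, then the finger opening in cm, from 0 to 9.18. In form: [[tx, ty, tz, spin, fingers], ...]. A call has 1 to 20 rows; each row is the pose to reach, as a shift and turn from the pose measured when the call began; what a row does not reach only later rows make up. A row lasts 1/10 s, in which the tool goes at most 50 mm and 8.59 degrees, less where a joint would pass 70% of its speed; a pose out of reach is approached as far as the arm can. A call with a gripper value outside its range is refused whole. The fingers move at their own pace and stop on an object; "squeeze" is the grip in N (left out, the last holds). Time passes only in rows, so rows that repeat a pose let the fingers close. It gives the time, the measured TCP pose, the force and the opening at its end, in the units of the state.
- arm.observe(): the state, without advancing time (a new reading comes with each control period).
- arm.get_image(name): name is "scene" or "top" or "wrist"; returns (picture, depth): 480x640x3 uint8, red, green, blue; 480x640 float32, m along the optical axis (not along the pixel's ray), 0 where there is no reading.
- arm.get_calibration(name): a dict with "intrinsics" (3x3 intrinsics, pixels), "rvec" (rotation vector, rad) and "tvec" (3), from world to camera coordinates, as OpenCV has them; the wrist camera has in their place "tool_from_camera" (4x4, takes a point from camera to tool coordinates, whose origin is the TCP and whose axes are the flange's). Camera axes: x right, y down, z forward; pixel columns grow to the right and rows downward; lengths in m; the calibration is good to about 2 mm. A picture is of the moment at which its call begins: read the wrist's pose just before it. get_calibration takes no time and is no camera call.
- arm.sign_off(): hands the job in, once; it reports no verdict.
The state is a dict: "clock": time; "joints": joint angles; "dq": joint speeds; "joint_efforts": joint torques, N m; "position": TCP position; "ee_rot": TCP orientation; "force": force on the tool from outside, world axes, zero at the start; "ft_torque": the same for the moment, N m; "width": opening from 0.0 (shut) to 1.0 (fully open).
Only numpy, scipy, OpenCV 4.12 (cv2) and the standard library are available. Lean on these libraries where they do the work, as an engineer would, in place of code of your own. Each camera call takes 0.05 s, during which the arm holds its last target. There are 200 camera calls.

## Task

Raise the lid of the grey tool chest until its folding stay locks by itself, and stand the drill chuck upright on the floor inside. Then break the locked stay at its black knob and lower the lid gently until it is fully shut, never letting it drop. Do not strain the stay, set the chuck down rather than dropping it, and leave the bottle and the hammer alone.

Things in the scene. Friction and masses are not known exactly. Their poses are not given: they have to be found in the camera images.
- chest_hinge (a point): Middle of the lid's hinge line, 100 above the bench, along the far top edge of a grey steel tool chest bolted to the bench: 200 deep (x) x 300 wide (y) x 100 high, walls 6, open topped under its lid. x points from the robot's side to the far side, y along the hinge, z up; axes stay with the chest, not the lid.
- chest_floor (a point): Centre of the chest's inner floor, 6 above the bench, same axes as the hinge point. The clear inside is 188 (x) x 288 (y) and 94 deep.
- lid_bar: Bare round steel bar, 12 diameter, 130 long along its own y, held 35 in front of the near edge of the blue steel lid (206 x 308 x 10) on two arms at its ends, leaving a 29 gap for a finger. Origin at its middle, 238 from the hinge line. It is a loose sleeve that spins on its axis.
- lid (a joint): Lid angle, rad: 0 shut, grows as it is raised. It lifts with about 3 to 5 N at the bar. The hinge rubs: let go above 0.9 rad the lid stays, lower it falls shut. The stay pulls taut and stops the lid, hard, somewhere between 1.2 and 1.47 rad, different each time (its bracket is adjustable), so it must be felt.
- stay_knee (a joint): Knee of the folding stay on the chest's right (-y) outer side: two steel links of 82 between chest and lid. Rad: -0.25 to 0.25 folded (lid shut), 2.62 straight, 2.80 locked over centre. A spring snaps it over as the lid nears full height; then the lid cannot come down. Pushed back below about 1.9 it stays broken; above 2.0 it may snap back.
- stay_pivot (a joint): Small shift, in m, of the rubber-bushed pin that carries the stay on the chest: 0 unloaded, plus when the stay is pulled (lid lifted against the taut stay), minus when pressed (locked lid pushed down); 30 N in the stay per mm, and 1 mm for each 11 N or so of excess lift at the bar. Beyond 1.6 mm either way the stay is strained.
- release_knob: Black round knob on the knee, 18 diameter, 34 long along the chest's y; spins freely; origin at its centre, 32 right of the chest's side. Lid shut: about 20 above the bench; locked: about 140, and 65 to 105 nearer the robot than the hinge. To break, push it from above, down and away from the robot at 45 degrees (across the straight stay): 2 to 7 N for about 45 of travel, the lid sinking a little.
- chuck_center (a point): Drill chuck, dark steel, standing upright on the bench: a round body 42 diameter and 40 high, tapering to 24 diameter at the top, 60 high in all, about 0.35 kg. The point is on its axis, 30 above its underside; z along its axis. It may stand in either of two places on the right.
- oil_bottle: White plastic oil bottle, 48 diameter, 130 high, upright; origin under its centre. Leave alone; it stands in the other of the two places.
- hammer: Hammer lying on the bench left of the chest, about 260 long, roughly along x; origin under it. Leave alone.

How it is judged:
By the outcome, as a careful person would: the job done as asked, in the order asked, and still so for the second after the job is handed in, with the robot touching nothing.
It also fails if it takes over 72 s, if anything falls off the work surface, if the arm or the gripper's body presses on something with over 40 N, if the wrist force passes 120 N, or if a joint passes its speed limit or range.

## Working session

There is one attempt and no reset: what is moved stays moved. The work goes in short steps, Python scripts to look and compute and a tool call to move; the robot and the scene stay as the last step left them, time stands still between calls to the robot, and variables do not carry over. Pictures are saved under pics/ and viewed, about 8 in all and at most 12, crops included, and the job is handed in when it is done.

Besides the shell and the picture viewer there is one more tool, called after ">>>" as name(argument=value, ...), one argument or row to a line, values as JSON. carry_out: Moves the arm, as the interface text tells. Its arguments: {"type":"object","properties":{"plan":{"type":"array"},"squeeze":{"type":"number"}},"required":["plan"]}

```bash
ls; mkdir -p pics; cat > h.py <<'E'
import numpy as np,cv2
from cell import arm
def K(n):
    c=arm.get_calibration(n);R=cv2.Rodrigues(np.array(c['rvec'],float))[0];return np.array(c['intrinsics']),R,np.array(c['tvec'],float).ravel()
def pts(n,d):
    "world point per pixel"
    k,R,t=K(n);v,u=np.mgrid[:480,:640]
    p=np.stack([(u-k[0,2])/k[0,0]*d,(v-k[1,2])/k[1,1]*d,d],-1)
    return (p-t)@R
def wpts(d,o):
    c=arm.get_calibration('wrist');k=np.array(c['intrinsics']);T=np.array(c['tool_from_camera']);v,u=np.mgrid[:480,:640]
    p=np.stack([(u-k[0,2])/k[0,0]*d,(v-k[1,2])/k[1,1]*d,d],-1)
    p=p@T[:3,:3].T+T[:3,3];R=cv2.Rodrigues(np.array(o['ee_rot'],float))[0]
    return p@R.T+np.array(o['position'])
def save(n,im): cv2.imwrite('pics/'+n+'.png',im[...,::-1])
E
python3 - <<'E'
from h import *
o=arm.observe();print({k:np.round(v,3) for k,v in o.items()},arm.tip_reach)
ims=[]
for n in('scene','top'):
    im,d=arm.get_image(n);np.savez('/tmp/'+n,im=im,d=d);save(n,im)
    k,R,t=K(n);print(n,k[0,0],(-R.T@t).round(3),R[2].round(2))
E
```

```text
pics
{'clock': np.float64(0.0), 'joints': array([-1.393,  0.435,  0.025,  1.574, -0.012,  1.134, -0.075]), 'dq': array([-0.   , -0.001,  0.   ,  0.001, -0.001,  0.   , -0.   ]), 'joint_efforts': array([ 1.0000e-03, -6.6783e+01,  9.8500e-01, -3.1445e+01, -6.0000e-02,
        4.3000e-02,  0.0000e+00]), 'position': array([0.173, 0.6  , 0.291]), 'ee_rot': array([-4.400e-01, -3.111e+00,  3.000e-03]), 'force': array([ 0.088,  0.205, -0.261]), 'ft_torque': array([-0.001, -0.063, -0.014]), 'width': np.float64(0.997)} 0.0655
scene 495.0973074492804 [1.238 0.169 1.081] [-0.56 -0.1  -0.82]
top 534.9566595727305 [0.49  0.045 1.084] [ 0.08  0.01 -1.  ]
```

View pics/scene.png

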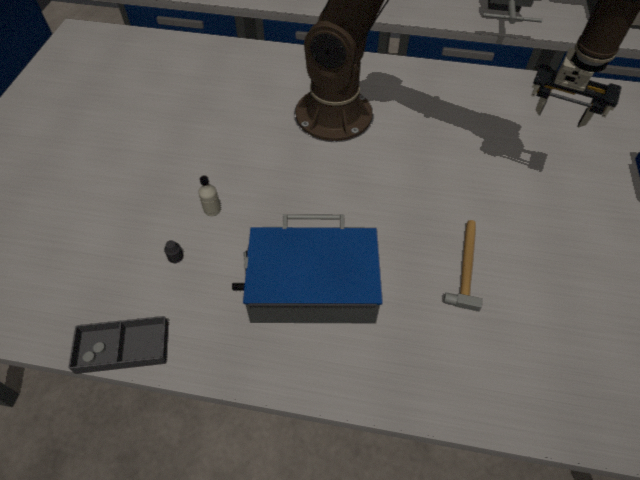

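View pics/top.png

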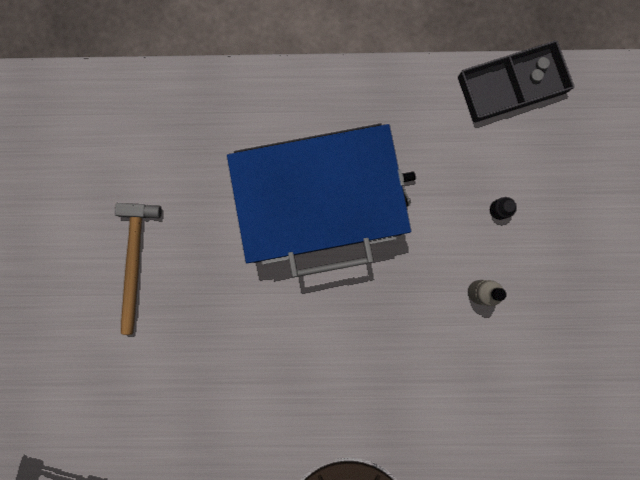

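Scene and top views: the blue lid is centred near top (320,195), the bar near (333,268), the knob at (409,177), the chuck at (503,208), the bottle at (489,292) and the hammer at (130,270). Now I'll measure them.

```bash
python3 - <<'E'
from h import *
f=np.load('/tmp/top.npz');im,d=f['im'].astype(int),f['d'];P=pts('top',d)
m=(im[...,2]>im[...,0]+50)&(d>0)
q=P[m];print('lid z',np.median(q[:,2]),len(q))
r=cv2.minAreaRect((q[:,:2]*1000).astype(np.float32));print('lid rect',r)
print(cv2.boxPoints(r))
def roi(n,u0,u1,v0,v1,zmin,zmax=.3):
    w=P[v0:v1,u0:u1].reshape(-1,3);w=w[(w[:,2]>zmin)&(w[:,2]<zmax)]
    print(n,len(w),w.min(0).round(4),w.max(0).round(4),np.median(w,0).round(4),cv2.minAreaRect((w[:,:2]*1000).astype(np.float32)));return w
roi('bar',298,366,255,280,.08)
roi('chuck',485,525,190,225,.02);roi('chucktop',485,525,190,225,.052)
roi('bottle',465,510,275,310,.02)
roi('knob',403,418,168,185,.01)
f=np.load('/tmp/scene.npz');im,d=f['im'].astype(int),f['d'];P=pts('scene',d)
roi('S chuck',155,190,230,268,.015);roi('S chucktop',155,190,230,268,.052);roi('S knob',230,245,280,294,.008)
roi('S bar',290,341,210,222,.07)
m=(im[...,2]>im[...,0]+50)&(d>0);m[:220]=0;q=P[m];q=q[q[:,2]>.08];print(np.median(q[:,2]),cv2.boxPoints(cv2.minAreaRect((q[:,:2]*1000).astype(np.float32))))
c=arm.get_calibration('wrist');print(np.array(c['tool_from_camera']).round(3))
R=cv2.Rodrigues(arm.observe()['ee_rot'])[0];print(R.round(3))
E
```

```text
lid z 0.11011422911723881 18200
lid rect ((638.920654296875, 50.42926025390625), (205.28045654296875, 306.8455810546875), 10.153924942016602)
[[ 510.84058   183.35432 ]
 [ 564.9354   -118.68535 ]
 [ 767.00073   -82.495804]
 [ 712.9059    219.54387 ]]
bar 454 [ 0.4878 -0.0342  0.1018] [0.5194 0.0883 0.1161] [0.5033 0.0272 0.1098] ((502.83905029296875, 26.938350677490234), (11.977972030639648, 126.15900421142578), 10.087384223937988)
chuck 416 [ 0.5962 -0.3365  0.0201] [ 0.6367 -0.2951  0.0643] [ 0.6141 -0.3096  0.0474] ((616.3031005859375, -315.75421142578125), (41.36711883544922, 40.14674377441406), 87.49067687988281)
chucktop 179 [ 0.6028 -0.3295  0.052 ] [ 0.6304 -0.3006  0.0643] [ 0.616  -0.3143  0.059 ] ((615.8880615234375, -315.0502014160156), (27.017200469970703, 27.136180877685547), 42.21281814575195)
bottle 752 [ 0.428  -0.2881  0.0201] [ 0.4751 -0.2444  0.1347] [ 0.4528 -0.2586  0.0877] ((451.83837890625, -265.260498046875), (42.0180549621582, 47.56581497192383), 81.04238891601562)
knob 117 [ 0.6523 -0.1439  0.019 ] [ 0.6933 -0.1057  0.1115] [ 0.6806 -0.1308  0.0268] ((675.9
[... 475 characters left out ...]
knob 94 [ 0.6766 -0.1445  0.0186] [ 0.7471 -0.0852  0.1128] [ 0.6885 -0.1268  0.0273] ((714.0955810546875, -115.01390838623047), (84.91644287109375, 31.240835189819336), 24.743452072143555)
S bar 222 [ 0.4902 -0.032   0.1023] [0.5199 0.0929 0.1167] [0.5065 0.0258 0.1093] ((507.2626647949219, 30.105937957763672), (18.77775001525879, 124.18199920654297), 7.208877086639404)
0.11038459256527192 [[ 511.06778   180.08122 ]
 [ 568.29095  -121.409744]
 [ 772.4496    -82.66031 ]
 [ 715.2264    218.83066 ]]
[[-0.    -0.968 -0.25   0.068]
 [ 1.    -0.     0.001 -0.001]
 [-0.001 -0.25   0.968 -0.093]
 [ 0.     0.     0.     1.   ]]
[[-0.961  0.277 -0.   ]
 [ 0.277  0.961 -0.001]
 [-0.    -0.001 -1.   ]]
```

>>> carry_out(
  plan=[
    [4,-4,0,-0.12,2.2],
    [7,-8,0,-0.24,2.2],
    [10,-12,0,-0.36,2.2],
    [12.5,-16,0,-0.48,2.2],
    [15,-20,0,-0.6,2.2],
    [17,-24,0,-0.72,2.2],
    [19,-28,0,-0.84,2.2],
    [21,-32,0,-0.95,2.2],
    [23,-36,0,-1.05,2.2],
    [25,-40,0,-1.113,2.2],
    [27,-44,0,-1.113,2.2],
    [29,-48,0,-1.113,2.2],
    [31,-52,0,-1.113,2.2],
    [32.5,-55.5,0,-1.113,2.2],
    [33.1,-57.3,0,-1.113,2.2],
    [33.1,-57.3,0,-1.113,2.2],
    [33.1,-57.3,0,-1.113,2.2],
    [33.1,-57.3,0,-1.113,2.2],
  ],
  squeeze=25,
)

```text
clock: 1.9
position: [0.5037, 0.0285, 0.2913]
ee_rot: [-2.013, -2.41, 0.002]
force: [-0.0, -0.7, -0.3]
width: 0.241
```

```bash
python3 - <<'E'
from h import *
o=arm.observe();print({k:np.round(o[k],4) for k in('clock','position','ee_rot','force','width','joints')})
im,d=arm.get_image('wrist');save('w1',im);P=wpts(d,o)
m=(P[...,2]>.09)&(P[...,2]<.125)&(d>0)
q=P[m];ch=np.array([.984,.177]);s=q[:,:2]@ch
cy=q[:,:2]@np.array([-.177,.984]);c=(np.array([.5043,.027])@np.array([-.177,.984]))
k=abs(cy-c)<.04;h,e=np.histogram(s[k],np.arange(.46,.6,.004));print(list(zip(e.round(3),h)))
b=k&(s<.53)&(s>.49);print('bar',s[b].min(),s[b].max(),q[b][:,2].max(), 'exp',np.array([.5043,.027])@ch, 'lid edge',s[k&(s>.53)].min(),'tcp',o['position'][:2]@ch)
E
```

```text
{'clock': np.float64(1.9), 'position': array([0.5037, 0.0285, 0.2913]), 'ee_rot': array([-2.0133e+00, -2.4096e+00,  2.0000e-03]), 'force': array([-0.0323, -0.7428, -0.3113]), 'width': np.float64(0.2414), 'joints': array([-0.5931,  0.2513,  0.5367,  1.8936, -0.1484,  1.0377,  0.1844])}
[(np.float64(0.46), np.int64(0)), (np.float64(0.464), np.int64(0)), (np.float64(0.468), np.int64(0)), (np.float64(0.472), np.int64(0)), (np.float64(0.476), np.int64(0)), (np.float64(0.48), np.int64(0)), (np.float64(0.484), np.int64(0)), (np.float64(0.488), np.int64(0)), (np.float64(0.492), np.int64(638)), (np.float64(0.496), np.int64(561)), (np.float64(0.5), np.int64(658)), (np.float64(0.504), np.int64(34)), (np.float64(0.508), np.int64(0)), (np.float64(0.512), np.int64(0)), (np.float64(0.516), np.int64(0)), (np.float64(0.52), np.int64(0)), (np.float64(0.524), np.int64(0)), (np.float64(0.528), np.int64(0)), (np.float64(0.532), np.int64(547)), (np.float64(0.536), np.int64(588)), (np.float64(0.54), np.int64(571)), (np.float64(0.544), np.int64(562)), (np.float64(0.548), np.int64(556)), (np.float64(0.552), np.int64(563)), (np.float64(0.556), np.int64(560)), (np.float64(0.56), np.int64(556)), (np.float64(0.564), np.int64(565)), (np.float64(0.568), np.int64(551)), (np.float64(0.572), np.int64(561)), (np.float64(0.576), np.int64(558)), (np.float64(0.58), np.int64(559)), (np.float64(0.584), np.int64(560)), (np.float64(0.588), np.int64(558)), (np.float64(0.592), np.int64(574))]
bar 0.4920965762172762 0.5041896295351572 0.11372406069676047 exp 0.5010102 lid edge 0.5329487622611436 tcp 0.5007181243755349
```

View pics/w1.png

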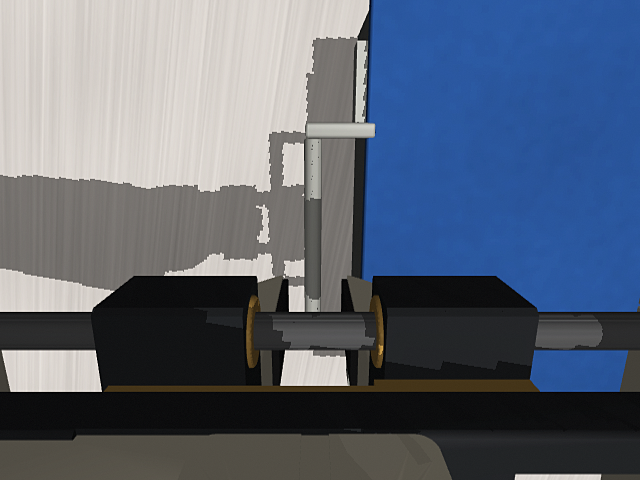

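Wrist view: the bar (u≈313) lies between the finger tips (u≈285 and 345), and the lid edge is at u≈360. I'll shift about 2 mm nearer the robot, then descend and grip.

>>> carry_out(
  plan=[
    [-0.2,-0.1,-3,0,2.2],
    [-0.2,-0.1,-6,0,2.2],
    [-0.2,-0.1,-9,0,2.2],
    [-0.2,-0.1,-11,0,2.2],
    [-0.2,-0.1,-12.5,0,2.2],
    [-0.2,-0.1,-13.5,0,2.2],
    [-0.2,-0.1,-13.5,0,2.2],
    [-0.2,-0.1,-13.5,0,1.0],
    [-0.2,-0.1,-13.5,0,1.0],
    [-0.2,-0.1,-13.5,0,1.0],
    [-0.2,-0.1,-13.5,0,1.0],
  ],
  squeeze=25,
)

```text
clock: 3.05
position: [0.5021, 0.0277, 0.1571]
ee_rot: [-2.013, -2.41, -0.0]
force: [-0.8, 0.7, 5.1]
width: 0.119
```

```bash
python3 -c "
import numpy as np
a=.021
for t in np.r_[0:1.5:.05]: 
  ds=23.8*(np.cos(a)-np.cos(t+a));print('%.2f %.2f %.2f %.2f'%(t,.984*ds,.177*ds,23.8*(np.sin(t+a)-np.sin(a))))"
```

```text
0.00 0.00 0.00 0.00
0.05 0.05 0.01 1.19
0.10 0.17 0.03 2.37
0.15 0.34 0.06 3.55
0.20 0.56 0.10 4.72
0.25 0.85 0.15 5.87
0.30 1.19 0.21 7.01
0.35 1.59 0.29 8.13
0.40 2.04 0.37 9.23
0.45 2.54 0.46 10.30
0.50 3.10 0.56 11.35
0.55 3.71 0.67 12.36
0.60 4.37 0.79 13.35
0.65 5.07 0.91 14.30
0.70 5.82 1.05 15.21
0.75 6.62 1.19 16.09
0.80 7.45 1.34 16.92
0.85 8.33 1.50 17.71
0.90 9.24 1.66 18.45
0.95 10.19 1.83 19.15
1.00 11.18 2.01 19.79
1.05 12.19 2.19 20.39
1.10 13.23 2.38 20.93
1.15 14.30 2.57 21.42
1.20 15.39 2.77 21.86
1.25 16.50 2.97 22.24
1.30 17.62 3.17 22.56
1.35 18.77 3.38 22.83
1.40 19.92 3.58 23.03
1.45 21.08 3.79 23.18
```

>>> carry_out(
  plan=[
    [0.05,0.01,0.6,0,1.0],
    [0.05,0.01,1.2,0,1.0],
    [0.15,0.03,2.3,0,1.0],
    [0.3,0.05,3.5,0,1.0],
    [0.55,0.1,4.7,0,1.0],
    [0.8,0.15,5.8,0,1.0],
    [1.15,0.2,6.95,0,1.0],
    [1.15,0.2,6.95,0,1.0],
  ],
)

```text
clock: 3.85
position: [0.5142, 0.0299, 0.2282]
ee_rot: [-2.013, -2.411, -0.002]
force: [1.0, 1.3, -1.2]
width: 0.122
```

>>> carry_out(
  plan=[
    [0.4,0.08,1.1,0,1.0],
    [0.85,0.16,2.2,0,1.0],
    [1.35,0.25,3.25,0,1.0],
    [1.9,0.35,4.3,0,1.0],
    [2.5,0.46,5.3,0,1.0],
    [3.15,0.58,6.3,0,1.0],
    [3.85,0.7,7.25,0,1.0],
    [4.6,0.84,8.15,0,1.0],
    [5.4,0.98,9.05,0,1.0],
    [6.25,1.13,9.85,0,1.0],
    [7.1,1.29,10.65,0,1.0],
    [8.0,1.45,11.4,0,1.0],
    [9.0,1.62,12.1,0,1.0],
    [10.0,1.8,12.75,0,1.0],
    [11.0,1.98,13.35,0,1.0],
    [11.0,1.98,13.35,0,1.0],
  ],
)

```text
clock: 5.45
position: [0.6254, 0.0497, 0.3621]
ee_rot: [2.013, 2.411, 0.002]
force: [4.3, -0.8, -3.3]
width: 0.12
```

>>> carry_out(
  plan=[
    [0.5,0.09,0.27,0,1.0],
    [1.0,0.18,0.53,0,1.0],
    [1.5,0.27,0.76,0,1.0],
    [2.0,0.36,0.97,0,1.0],
    [2.0,0.36,0.97,0,1.0],
  ],
)

```text
clock: 5.95
position: [0.6463, 0.0534, 0.3722]
ee_rot: [2.013, 2.411, 0.003]
force: [3.6, -0.1, -3.9]
width: 0.12
```

```bash
python3 - <<'E'
from h import *
o=arm.observe();print({k:np.round(o[k],4) for k in('clock','position','force')})
im,d=arm.get_image('scene');save('s2',im[150:330,180:420].repeat(2,0).repeat(2,1));P=pts('scene',d)
H=np.array([.7384,.0683,.1]);ex=np.array([.984,.177,0]);ey=np.array([-.177,.984,0])
Q=np.stack([(P-H)@ex,(P-H)@ey,P[...,2]],-1)
dark=(im.max(-1)<45)&(d>0)&(Q[...,1]<-.15)&(Q[...,1]>-.23)&(Q[...,2]>.01)&(Q[...,2]<.2)&(Q[...,0]<.03)&(Q[...,0]>-.22)
v,u=np.nonzero(dark);print(len(u),u.min() if len(u) else 0,Q[dark].min(0),Q[dark].max(0),np.median(Q[dark],0),np.median(u),np.median(v))
E
```

```text
{'clock': np.float64(5.95), 'position': array([0.6463, 0.0534, 0.3722]), 'force': array([ 3.6118, -0.1235, -3.9462])}
70 225 [-0.07231741 -0.19823704  0.11585566] [-0.05910411 -0.16928038  0.12852693] [-0.06511469 -0.18481857  0.12222481] 231.0 273.0
```

View pics/s2.png

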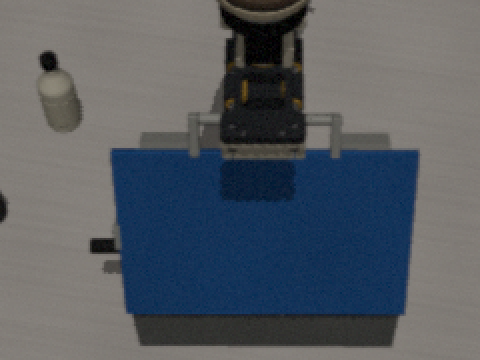

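The knob sits right of the chest at crop (104,246), with the knee not yet straight. I'm now feeling upward in small steps.

>>> carry_out(
  plan=[
    [0.16,0.03,0.05,0,1.0],
    [0.32,0.06,0.11,0,1.0],
    [0.32,0.06,0.11,0,1.0],
  ],
)

```text
clock: 6.3
position: [0.6494, 0.054, 0.3734]
ee_rot: [2.012, 2.41, 0.003]
force: [0.4, -1.7, -3.5]
width: 0.12
```

>>> carry_out(
  plan=[
    [0.16,0.03,0.05,0,1.0],
    [0.32,0.06,0.11,0,1.0],
    [0.32,0.06,0.11,0,1.0],
  ],
)

```text
clock: 6.6
position: [0.6528, 0.0546, 0.3748]
ee_rot: [2.012, 2.41, 0.004]
force: [0.2, -0.8, -2.1]
width: 0.116
```

```bash
cat >> h.py <<'E'
H=np.array([.7384,.0683,.1]);ex=np.array([.984,.177,0]);ey=np.array([-.177,.984,0])
def knob():
    im,d=arm.get_image('scene');P=pts('scene',d)
    Q=np.stack([(P-H)@ex,(P-H)@ey,P[...,2]],-1)
    m=(im.max(-1)<45)&(d>0)&(Q[...,1]<-.165)&(Q[...,1]>-.22)&(Q[...,2]>.01)&(Q[...,2]<.2)&(Q[...,0]<.1)&(Q[...,0]>-.22)
    return m.sum(),(np.median(Q[m],0)+[-.004,0,-.006]).round(4)
def st():
    o=arm.observe();p=o['position'];s=p@ex-H@ex;z=p[2]-.0521-.1   # bar offset in tool
    th=np.arctan2(z,-s)-.021;f=np.array(o['force'])
    print('t',round(o['clock'],2),'th',round(th,3),'R',round(np.hypot(s,z),4),'Ftan',round(f@ex*np.sin(th)+f[2]*np.cos(th),2),'Frad',round(-f@ex*np.cos(th)+f[2]*np.sin(th),2),'w',round(o['width'],3))
E
python3 -c "
from h import *
st();print(knob())"
```

```text
t 6.6 th 1.179 R 0.2389 Ftan -0.71 Frad -2.0 w 0.116
(np.int64(74), array([-0.0703, -0.1855,  0.1196]))
```

>>> carry_out(
  plan=[
    [0.16,0.03,0.05,0,1.0],
    [0.32,0.06,0.11,0,1.0],
    [0.32,0.06,0.11,0,1.0],
  ],
)

```text
clock: 6.95
position: [0.6563, 0.0552, 0.3761]
ee_rot: [2.012, 2.41, 0.004]
force: [-0.9, -0.6, -1.9]
width: 0.123
```

>>> carry_out(
  plan=[
    [0.16,0.03,0.05,0,1.0],
    [0.32,0.06,0.11,0,1.0],
    [0.32,0.06,0.11,0,1.0],
  ],
)

```text
clock: 7.25
position: [0.6598, 0.0558, 0.3773]
ee_rot: [2.012, 2.41, 0.005]
force: [0.3, -0.7, -0.7]
width: 0.121
```

```bash
python3 -c "
from h import *
st();print(knob())"
```

```text
t 7.25 th 1.21 R 0.2389 Ftan -0.1 Frad -0.67 w 0.121
(np.int64(59), array([-0.0725, -0.1867,  0.123 ]))
```

>>> carry_out(
  plan=[
    [0.16,0.03,0.05,0,1.0],
    [0.33,0.06,0.1,0,1.0],
    [0.33,0.06,0.1,0,1.0],
  ],
)

```text
clock: 7.6
position: [0.6634, 0.0565, 0.3786]
ee_rot: [2.011, 2.409, 0.006]
force: [0.2, -0.5, 0.5]
width: 0.119
```

>>> carry_out(
  plan=[
    [0.16,0.03,0.05,0,1.0],
    [0.33,0.06,0.1,0,1.0],
    [0.33,0.06,0.1,0,1.0],
  ],
)

```text
clock: 7.9
position: [0.667, 0.0571, 0.3798]
ee_rot: [2.011, 2.409, 0.006]
force: [-0.2, -0.9, -0.2]
width: 0.121
```

```bash
python3 -c "
from h import *
st();print(knob())"
```

```text
t 7.9 th 1.243 R 0.2389 Ftan -0.41 Frad -0.09 w 0.121
(np.int64(62), array([-0.0756, -0.1869,  0.1285]))
```

>>> carry_out(
  plan=[
    [0.12,0.02,0.03,0,1.0],
    [0.24,0.04,0.07,0,1.0],
    [0.24,0.04,0.07,0,1.0],
  ],
)

```text
clock: 8.25
position: [0.6696, 0.0576, 0.3805]
ee_rot: [2.011, 2.409, 0.007]
force: [0.0, -1.1, 0.6]
width: 0.12
```

```bash
python3 -c "
from h import *
st();print(knob())"
```

```text
t 8.25 th 1.254 R 0.2388 Ftan 0.02 Frad 0.58 w 0.12
(np.int64(70), array([-0.0781, -0.1861,  0.1303]))
```

>>> carry_out(
  plan=[
    [0.12,0.02,0.03,0,1.0],
    [0.24,0.04,0.07,0,1.0],
    [0.24,0.04,0.07,0,1.0],
  ],
)

```text
clock: 8.6
position: [0.6723, 0.0581, 0.3814]
ee_rot: [2.01, 2.409, 0.007]
force: [-0.2, -1.5, 0.2]
width: 0.122
```

```bash
python3 -c "
from h import *
st();print(knob())"
```

```text
t 8.6 th 1.266 R 0.2388 Ftan -0.4 Frad 0.36 w 0.122
(np.int64(68), array([-0.0803, -0.186 ,  0.1334]))
```

>>> carry_out(
  plan=[
    [0.12,0.02,0.03,0,1.0],
    [0.24,0.04,0.07,0,1.0],
    [0.24,0.04,0.07,0,1.0],
  ],
)

```text
clock: 8.95
position: [0.6744, 0.0584, 0.3819]
ee_rot: [2.011, 2.409, 0.006]
force: [-2.1, -1.7, 0.4]
width: 0.12
```

```bash
python3 -c "
from h import *
st();print(knob())"
```

```text
t 8.95 th 1.275 R 0.2388 Ftan -2.2 Frad 1.07 w 0.12
(np.int64(72), array([-0.0898, -0.1856,  0.1437]))
```

The knob jumped 14 mm and resistance appeared, so I'll check the lock with a slight downward nudge.

>>> carry_out(
  plan=[
    [-0.1,-0.02,-0.03,0,1.0],
    [-0.2,-0.04,-0.06,0,1.0],
    [-0.3,-0.05,-0.09,0,1.0],
    [-0.3,-0.05,-0.09,0,1.0],
  ],
)

```text
clock: 9.4
position: [0.6719, 0.058, 0.3813]
ee_rot: [2.01, 2.408, 0.009]
force: [5.0, -0.3, -1.5]
width: 0.12
```

```bash
python3 -c "
from h import *
st();print(knob())"
```

```text
t 9.4 th 1.265 R 0.2389 Ftan 4.17 Frad -2.89 w 0.12
(np.int64(66), array([-0.0914, -0.1854,  0.1445]))
```

>>> carry_out(
  plan=[
    [0.1,0.02,0.03,0,1.0],
    [0.1,0.02,0.03,0,3.5],
    [0.1,0.02,0.03,0,3.5],
    [0.1,0.02,0.03,0,3.5],
    [0.1,0.02,2,0,3.5],
    [0.1,0,4.5,0,3.5],
    [0,-1,6,0,3.5],
    [0,-4,6,0.1,6],
    [-0.5,-8,6,0.25,6],
    [-1,-12,6,0.4,6],
    [-1.5,-16,6,0.55,6],
    [-2,-20,6,0.7,7],
    [-3,-24,4,0.85,7],
    [-4,-28,1,1.0,7],
    [-5,-32,-2,1.15,7],
    [-5.5,-35.5,-6,1.3,7],
    [-5.6,-37.3,-10,1.45,7],
    [-5.6,-37.3,-13,1.571,7],
    [-5.6,-37.3,-13,1.571,7],
    [-5.6,-37.3,-13,1.571,7],
  ],
)

```text
clock: 11.45
position: [0.6163, -0.3145, 0.2519]
ee_rot: [0.278, -3.129, -0.013]
force: [1.4, 0.6, -0.3]
width: 0.759
```

```bash
python3 - <<'E'
from h import *
print(knob())
o=arm.observe();print({k:np.round(o[k],4) for k in('clock','position','ee_rot','force','width','joints')})
im,d=arm.get_image('wrist');save('w3',im);P=wpts(d,o)
r=np.hypot(P[...,0]-.616,P[...,1]+.315)
for z0,z1 in((.015,.066),(.052,.066)):
    q=P[(r<.05)&(P[...,2]>z0)&(P[...,2]<z1)&(d>0)];print(len(q),q.max(0),cv2.minAreaRect((q[:,:2]*1000).astype(np.float32)))
E
```

```text
(np.int64(71), array([-0.0912, -0.1847,  0.144 ]))
{'clock': np.float64(11.5), 'position': array([ 0.617 , -0.3146,  0.2532]), 'ee_rot': array([-0.2785,  3.1273,  0.0105]), 'force': array([0.1498, 0.0322, 0.1191]), 'width': np.float64(0.757), 'joints': array([ 0.258 ,  0.5798,  0.228 ,  1.4474, -0.1447,  1.1322,  2.2602])}
2383 [ 0.63552785 -0.29402901  0.06287869] ((614.709716796875, -314.6170959472656), (40.8693733215332, 40.404296875), 11.518179893493652)
1167 [ 0.6284702  -0.29993532  0.06287869] ((613.9007568359375, -314.7888488769531), (26.93452262878418, 28.300987243652344), 10.804889678955078)
```

View pics/w3.png

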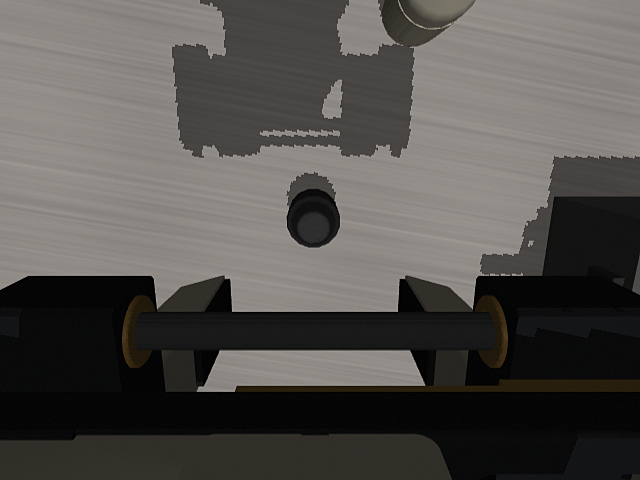

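Wrist view: the chuck is at (313,222), centred between the open fingers, and the bottle is well clear at (425,10). I'll grip it now.

>>> carry_out(
  plan=[
    [-0.2,0,-4,0,7],
    [-0.2,0,-8,0,7],
    [-0.2,0,-12,0,7],
    [-0.2,0,-15,0,7],
    [-0.2,0,-17,0,7],
    [-0.2,0,-17.7,0,7],
    [-0.2,0,-17.7,0,7],
    [-0.2,0,-17.7,0,3.8],
    [-0.2,0,-17.7,0,3.8],
    [-0.2,0,-17.7,0,3.8],
    [-0.2,0,-17.7,0,3.8],
    [-0.2,0,-17.7,0,3.8],
    [-0.2,0,-17.7,0,3.8],
  ],
  squeeze=25,
)

```text
clock: 12.85
position: [0.6156, -0.3148, 0.0776]
ee_rot: [-0.279, 3.125, 0.009]
force: [-1.7, 0.9, 5.6]
width: 0.448
```

>>> carry_out(
  plan=[
    [0,0,2,0,3.8],
    [0,0,6,0,3.8],
    [0,0,10,0,3.8],
    [-0.5,0,14,0,3.8],
    [-1,0.5,18,0,3.8],
    [-2,2,21,0,3.8],
    [-2.5,5,22.5,0,3.8],
    [-3,9,23,0,3.8],
    [-3,13,23,0,3.8],
    [-3,17,23,0,3.8],
    [-3,21,23,0,3.8],
    [-3,25,23,0,3.8],
    [-3,29,23,0,3.8],
    [-2.5,33,23,0,3.8],
    [-1.8,35,23,0,3.8],
    [-1.2,35.9,22,0,3.8],
    [-1.2,35.9,20,0,3.8],
    [-1.2,35.9,20,0,3.8],
  ],
)

```text
clock: 14.65
position: [0.602, 0.043, 0.274]
ee_rot: [0.278, -3.127, -0.007]
force: [-0.3, -0.9, -4.1]
width: 0.451
```

```bash
python3 - <<'E'
from h import *
print(knob())
o=arm.observe();print({k:np.round(o[k],4) for k in('clock','position','ee_rot','force','width')});p=np.array(o['position'])-H;print('chest',p@ex,p@ey)
im,d=arm.get_image('wrist');save('w4',im);P=wpts(d,o)
Q=np.stack([(P-H)@ex,(P-H)@ey,P[...,2]],-1)
w=Q[(abs(Q[...,2]-.1)<.004)&(abs(Q[...,1])<.1)&(Q[...,0]<-.17)&(Q[...,0]>-.23)];print('near wall',len(w),w.min(0) if len(w) else 0,w.max(0) if len(w) else 0)
a,_=arm.get_image('scene');save('s4',np.hstack([cv2.resize(im,(400,300)),cv2.resize(a[120:330,160:440],(400,300))]))
E
```

```text
(np.int64(72), array([-0.0913, -0.185 ,  0.1437]))
{'clock': np.float64(14.7), 'position': array([0.6025, 0.0427, 0.2756]), 'ee_rot': array([ 0.2772, -3.1288, -0.0068]), 'force': array([-0.0662, -0.4918, -2.6125]), 'width': np.float64(0.4469)}
chest -0.13824264039064435 -0.0011605379598467111
near wall 2857 [-0.20262068 -0.0999693   0.09609463] [-0.19665795  0.09998965  0.10339264]
```

View pics/s4.png

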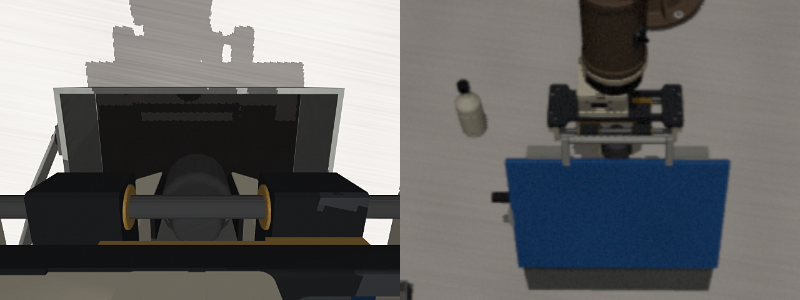

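Left (wrist): the held chuck hangs over the open chest, with the near wall at the top (v≈92). Right (scene): the lid is up, the stay locked. I'll lower it now.

>>> carry_out(
  plan=[
    [0,0,-3,0,3.8],
    [0,0,-6,0,3.8],
    [0,0,-9,0,3.8],
    [0,0,-12,0,3.8],
    [0,0,-14.5,0,3.8],
    [0,0,-16.5,0,3.8],
    [0,0,-17.8,0,3.8],
    [0,0,-18.5,0,3.8],
    [0,0,-18.8,0,3.8],
    [0,0,-18.8,0,3.8],
    [0,0,-18.8,0,3.8],
  ],
)

```text
clock: 15.9
position: [0.6042, 0.0428, 0.0906]
ee_rot: [-0.276, 3.125, 0.008]
force: [0.8, 0.4, -3.4]
width: 0.448
```

>>> carry_out(
  plan=[
    [0,0,-0.1,0,3.8],
    [0,0,-0.2,0,3.8],
    [0,0,-0.2,0,3.8],
  ],
)

```text
clock: 16.2
position: [0.6043, 0.0429, 0.0887]
ee_rot: [-0.276, 3.124, 0.008]
force: [0.3, -0.3, -4.4]
width: 0.447
```

>>> carry_out(
  plan=[
    [0,0,-0.1,0,3.8],
    [0,0,-0.2,0,3.8],
    [0,0,-0.3,0,3.8],
    [0,0,-0.4,0,3.8],
    [0,0,-0.4,0,3.8],
  ],
)

```text
clock: 16.7
position: [0.6042, 0.0429, 0.0845]
ee_rot: [-0.276, 3.125, 0.008]
force: [0.2, 0.4, -3.5]
width: 0.452
```

>>> carry_out(
  plan=[
    [0,0,-0.1,0,3.8],
    [0,0,-0.1,0,3.8],
  ],
)

```text
clock: 16.9
position: [0.6043, 0.0429, 0.0836]
ee_rot: [-0.276, 3.124, 0.008]
force: [-1.0, -0.7, -3.6]
width: 0.449
```

>>> carry_out(
  plan=[
    [0,0,-0.1,0,3.8],
    [0,0,-0.1,0,3.8],
  ],
)

```text
clock: 17.1
position: [0.6043, 0.0429, 0.0835]
ee_rot: [-0.276, 3.124, 0.008]
force: [-3.8, -0.8, 7.4]
width: 0.451
```

>>> carry_out(
  plan=[
    [0,0,-0.1,0,3.8],
    [0,0,-0.1,0,3.8],
  ],
)

```text
clock: 17.3
position: [0.6043, 0.0429, 0.0835]
ee_rot: [-0.276, 3.124, 0.008]
force: [-3.8, -0.0, 8.3]
width: 0.451
```

The chuck is seated on the floor (force +8 N). Release, rise, move right, and start turning so the camera side will face away from the lid.

>>> carry_out(
  plan=[
    [0,0,0,0,5],
    [0,0,0,0,6.5],
    [0,0,0,0,6.5],
    [0,0,1.5,0,6.5],
    [0,0,4,0,6.5],
    [0,0,8,0,6.5],
    [-0.5,0,12,0,6.5],
    [-1,0,16,0,6],
    [-2,-0.5,20,0,5],
    [-3,-2,23,0,4],
    [-3,-5.5,25,0,3],
    [-3,-9.5,25,0,2],
    [-3,-13.5,25,0,1.4],
    [-3,-17.5,25,-0.14,1.4],
    [-3,-21.5,25,-0.28,1.4],
    [-3,-25,25,-0.42,1.4],
    [-3,-28,25,-0.56,1.4],
    [-3,-29,25,-0.7,1.4],
    [-3,-29,25,-0.84,1.4],
    [-3,-29,25,-0.98,1.4],
  ],
)

```text
clock: 19.3
position: [0.5739, -0.2478, 0.3345]
ee_rot: [1.236, 2.88, 0.004]
force: [-0.0, -0.2, -0.9]
width: 0.153
```

>>> carry_out(
  plan=[
    [0,0,0,-0.14,1.4],
    [0,0,0,-0.28,1.4],
    [0,0,0,-0.42,1.4],
    [0,0,0,-0.56,1.4],
    [0,0,0,-0.7,1.4],
    [0,0,0,-0.84,1.4],
    [0,0,0,-0.98,1.4],
    [0,0,0,-1.12,1.4],
    [0,0,0,-1.26,1.4],
    [0,0,0,-1.4,1.4],
    [0,0,0,-1.54,1.4],
    [0,0,0,-1.68,1.4],
  ],
)

```text
clock: 20.5
position: [0.5738, -0.2475, 0.3356]
ee_rot: [2.973, 0.994, -0.005]
force: [-0.1, 0.4, -0.3]
width: 0.156
```

```bash
python3 - <<'E'
from h import *
o=arm.observe();print({k:np.round(o[k],3) for k in('clock','position','ee_rot','force','width','joints')})
R=cv2.Rodrigues(np.array(o['ee_rot']))[0];print('tool y deg',np.degrees(np.arctan2(R[1,1],R[0,1])))
im,d=arm.get_image('top');P=pts('top',d);save('t5',im[60:360,200:540].repeat(2,0).repeat(2,1))
Q=np.stack([(P-H)@ex,(P-H)@ey,P[...,2]],-1)
m=(abs(Q[...,0]+.137)<.03)&(abs(Q[...,1])<.035)&(Q[...,2]>.045)&(Q[...,2]<.09);print('chuck',m.sum(),np.median(Q[m],0),Q[m].min(0),Q[m].max(0))
m=(Q[...,1]<-.152)&(Q[...,1]>-.21)&(Q[...,2]>.06)&(Q[...,2]<.22)&(Q[...,0]>-.2)&(Q[...,0]<.02)
q=Q[m];print('stay',len(q))
for a in np.arange(-.19,.02,.015):
    k=q[(q[:,0]>=a)&(q[:,0]<a+.015)]
    if len(k): print(a.round(3),len(k),k.min(0).round(3),k.max(0).round(3))
E
```

```text
{'clock': np.float64(20.5), 'position': array([ 0.574, -0.248,  0.336]), 'ee_rot': array([ 2.973,  0.994, -0.005]), 'force': array([-0.1  ,  0.418, -0.293]), 'width': np.float64(0.156), 'joints': array([-0.249,  0.504,  0.89 ,  1.56 , -0.397,  1.268, -0.227])}
tool y deg -53.01338158181754
chuck 336 [-0.1373161  -0.00320618  0.05933154] [-0.15603895 -0.023599    0.04514202] [-0.1155056   0.01691973  0.07062969]
stay 586
-0.175 4 [-0.161 -0.158  0.084] [-0.16  -0.155  0.097]
-0.16 43 [-0.16  -0.168  0.077] [-0.145 -0.152  0.097]
-0.145 60 [-0.145 -0.168  0.084] [-0.13  -0.153  0.107]
-0.13 43 [-0.13  -0.165  0.088] [-0.116 -0.152  0.126]
-0.115 71 [-0.115 -0.198  0.111] [-0.1   -0.157  0.15 ]
-0.1 221 [-0.1   -0.2    0.138] [-0.085 -0.154  0.158]
-0.085 44 [-0.085 -0.191  0.144] [-0.07  -0.155  0.174]
-0.07 37 [-0.07  -0.16   0.158] [-0.056 -0.156  0.188]
-0.055 49 [-0.055 -0.16   0.17 ] [-0.04  -0.152  0.211]
-0.04 8 [-0.04  -0.16   0.182] [-0.025 -0.152  0.212]
-0.025 5 [-0.025 -0.154  0.166] [-0.011 -0.153  0.212]
-0.01 1 [-0.009 -0.152  0.16 ] [-0.009 -0.152  0.16 ]
```

View pics/t5.png

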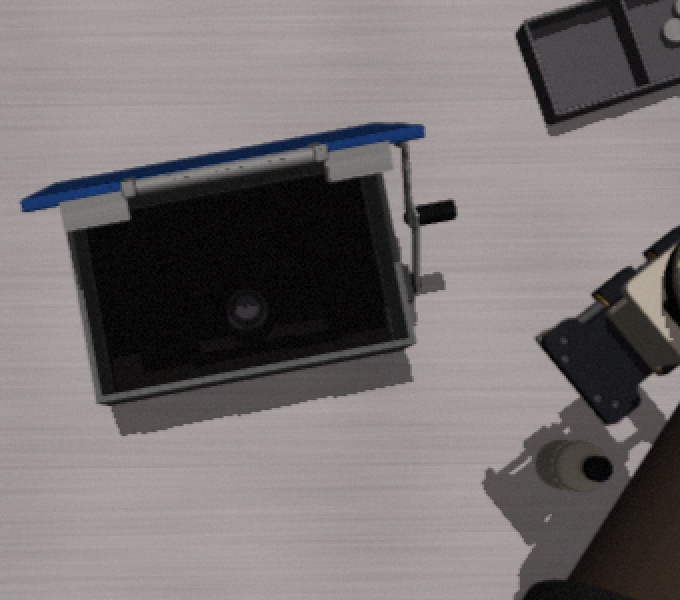

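Crop of the top view: the chuck stands upright at (247,310), the knob is at (437,212), and the upper link runs from (408,215) to (405,145). The link's outer face is at ey≈-0.160, so the gripper body clears it if I push on the outer part of the knob.

>>> carry_out(
  plan=[
    [0,0,0,-0.14,1.4],
    [0,0,0,-0.28,1.4],
    [0,0,0,-0.42,1.4],
    [0,0,0,-0.56,1.4],
    [0,0,0,-0.7,1.4],
    [0,0,0,-0.84,1.4],
    [0,0,0,-0.98,1.4],
    [0,0,0,-1.12,1.4],
    [0,0,0,-1.26,1.4],
    [0,0,0,-1.4,1.4],
    [1,1,0,-1.54,1.4],
    [3,3,0,-1.68,1.4],
    [5,5,0,-1.82,1.4],
    [7,7,0,-1.96,1.4],
    [9,9,-1,-2.04,1.4],
    [10.5,10.3,-2,-2.04,1.4],
    [10.5,10.3,-3.5,-2.04,1.4],
    [10.5,10.3,-3.5,-2.04,1.4],
  ],
  squeeze=40,
)

```text
clock: 22.35
position: [0.6782, -0.1438, 0.298]
ee_rot: [2.402, -2.022, -0.017]
force: [-0.3, -0.3, -0.1]
width: 0.153
```

```bash
python3 - <<'E'
from h import *
o=arm.observe();print({k:np.round(o[k],3) for k in('clock','position','ee_rot','force','width','joints')})
R=cv2.Rodrigues(np.array(o['ee_rot']))[0];print('tool y deg',np.degrees(np.arctan2(R[1,1],R[0,1])))
p=np.array(o['position'])-H;print('tcp chest',p@ex,p@ey)
im,d=arm.get_image('wrist');save('w6',im)
for n,(im,P) in {'wrist':(im,wpts(d,o)),'scene':None or (lambda r:(r[0],pts('scene',r[1])))(arm.get_image('scene'))}.items():
    Q=np.stack([(P-H)@ex,(P-H)@ey,P[...,2]],-1)
    m=(Q[...,1]<-.172)&(Q[...,1]>-.21)&(Q[...,2]>.12)&(Q[...,2]<.165)&(Q[...,0]>-.13)&(Q[...,0]<-.05)
    q=Q[m];print(n,len(q),q.min(0).round(4),q.max(0).round(4),np.median(q,0).round(4))
E
```

```text
{'clock': np.float64(22.35), 'position': array([ 0.678, -0.144,  0.298]), 'ee_rot': array([ 2.402, -2.022, -0.017]), 'force': array([-0.293, -0.258, -0.082]), 'width': np.float64(0.153), 'joints': array([-0.481,  0.836,  1.258,  1.424, -0.79 ,  1.453, -2.201])}
tool y deg -170.15795745998287
tcp chest -0.09680332150342598 -0.19808702819584234
wrist 1167 [-0.1029 -0.1973  0.1379] [-0.0854 -0.172   0.1546] [-0.0945 -0.1865  0.1513]
scene 96 [-0.0976 -0.1996  0.1409] [-0.0812 -0.1728  0.1567] [-0.0871 -0.1859  0.1505]
```

View pics/w6.png

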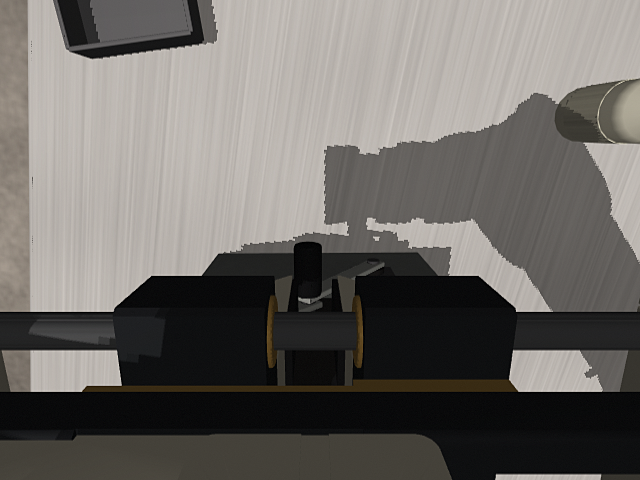

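Wrist view: the knob (308,270) lies between the finger tips, about 2 mm beyond centre. Joint 3 is near its limit, so I'll watch it. Descending onto the knob.

>>> carry_out(
  plan=[
    [0.2,0,-2,0,1.4],
    [0.2,0,-4,0,1.4],
    [0.2,0,-6,0,1.4],
    [0.2,0,-7.2,0,1.4],
    [0.2,0,-7.9,0,1.4],
    [0.2,0,-7.9,0,1.4],
  ],
)

```text
clock: 23.05
position: [0.6797, -0.1457, 0.221]
ee_rot: [2.399, -2.027, -0.013]
force: [-0.2, 0.3, 0.9]
width: 0.154
```

```bash
cat >> h.py <<'E'
def st2():
    o=arm.observe();p=np.array(o['position'])-H;f=np.array(o['force'])
    print('t',round(o['clock'],2),'chest',(p@ex).round(4),(p@ey).round(4),'z',round(o['position'][2],4),'F ex,ey,z',(f@ex).round(1),(f@ey).round(1),f[2].round(1),'w',round(o['width'],3),'q',np.round(o['joints'],2))
E
python3 -c "
from h import *
st2();print(knob())"
```

```text
t 23.05 chest -0.0957 -0.2002 z 0.221 F ex,ey,z -0.2 0.4 0.9 w 0.154 q [-0.47  0.9   1.21  1.52 -0.86  1.33 -2.15]
(np.int64(59), array([-0.0901, -0.1819,  0.1439]))
```

>>> carry_out(
  plan=[
    [0.05,0.2,-0.2,0,1.4],
    [0.05,0.2,-0.5,0,1.4],
    [0.25,0.24,-0.75,0,1.4],
    [0.5,0.29,-1.0,0,1.4],
    [0.75,0.33,-1.25,0,1.4],
    [0.75,0.33,-1.25,0,1.4],
  ],
)

```text
clock: 23.7
position: [0.6878, -0.1424, 0.2088]
ee_rot: [2.399, -2.026, -0.012]
force: [-0.3, -0.8, -0.2]
width: 0.15
```

```bash
python3 -c "
from h import *
st2();print(knob())"
```

```text
t 23.7 chest -0.0871 -0.1984 z 0.2088 F ex,ey,z -0.4 -0.7 -0.2 w 0.15 q [-0.47  0.92  1.2   1.51 -0.87  1.32 -2.16]
(np.int64(44), array([-0.0851, -0.1802,  0.1399]))
```

>>> carry_out(
  plan=[
    [0.25,0.04,-0.25,0,1.4],
    [0.5,0.09,-0.5,0,1.4],
    [0.75,0.13,-0.75,0,1.4],
    [1.0,0.18,-1.0,0,1.4],
    [1.0,0.18,-1.0,0,1.4],
  ],
)

```text
clock: 24.25
position: [0.6977, -0.1407, 0.1985]
ee_rot: [2.399, -2.026, -0.013]
force: [-0.9, 0.1, 1.6]
width: 0.151
```

```bash
python3 - <<'E'
from h import *
st2();print(knob())
im,d=arm.get_image('scene');im2,_=arm.get_image('wrist');save('s7',np.hstack([cv2.resize(im2,(400,300)),cv2.resize(im[200:320,180:340],(400,300))]))
E
```

```text
t 24.25 chest -0.077 -0.1984 z 0.1985 F ex,ey,z -0.9 0.2 1.6 w 0.151 q [-0.46  0.94  1.18  1.49 -0.88  1.32 -2.17]
(np.int64(34), array([-0.0749, -0.1811,  0.1294]))
```

View pics/s7.png

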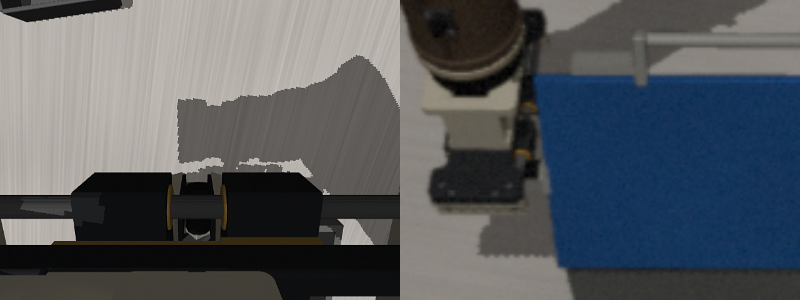

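The tool is carrying the knob between its tips. I'll follow its arc, now mostly downward.

>>> carry_out(
  plan=[
    [0.1,0.02,-0.3,0,1.4],
    [0.15,0.03,-0.6,0,1.4],
    [0.2,0.04,-0.9,0,1.4],
    [0.25,0.04,-1.2,0,1.4],
    [0.25,0.04,-1.2,0,1.4],
  ],
)

```text
clock: 24.9
position: [0.7017, -0.14, 0.1874]
ee_rot: [-2.401, 2.025, 0.007]
force: [4.8, -1.3, 4.2]
width: 0.154
```

```bash
cat >> h.py <<'E'
def lid():
    im,d=arm.get_image('scene');P=pts('scene',d);im=im.astype(int)
    Q=np.stack([(P-H)@ex,(P-H)@ey,P[...,2]],-1)
    m=(im[...,2]>im[...,0]+40)&(d>0)&(abs(Q[...,1])<.14)&(Q[...,2]>.09)&(Q[...,2]<.36)&(abs(Q[...,0]+.1)<.2)
    q=Q[m];c=q-q.mean(0);v=np.linalg.svd(c[:,[0,2]],full_matrices=False)[2][0];return m.sum(),np.arctan2(abs(v[1]),abs(v[0])).round(3),q.min(0).round(3),q.max(0).round(3)
E
python3 -c "
from h import *
st2();print(knob(),lid())"
```

```text
t 24.9 chest -0.0729 -0.1985 z 0.1874 F ex,ey,z 4.5 -2.1 4.2 w 0.154 q [-0.46  0.95  1.17  1.49 -0.9   1.3  -2.16]
(np.int64(55), array([-0.0689, -0.1784,  0.119 ])) (np.int64(10859), np.float64(1.171), array([-0.078, -0.14 ,  0.099]), array([0.012, 0.14 , 0.295]))
```

>>> carry_out(
  plan=[
    [0.05,0.01,-0.3,0,1.4],
    [0.05,0.01,-0.6,0,1.4],
    [0.1,0.02,-0.9,0,1.4],
    [0.1,0.02,-1.2,0,1.4],
    [0.1,0.02,-1.2,0,1.4],
  ],
)

```text
clock: 25.5
position: [0.7048, -0.1395, 0.1763]
ee_rot: [-2.401, 2.022, 0.001]
force: [6.8, 0.5, 6.3]
width: 0.154
```

```bash
python3 -c "
from h import *
st2();print(knob(),lid())"
```

```text
t 25.5 chest -0.0698 -0.1985 z 0.1763 F ex,ey,z 6.8 -0.7 6.3 w 0.154 q [-0.45  0.97  1.16  1.5  -0.91  1.29 -2.15]
(np.int64(172), array([-0.0689, -0.1734,  0.1856])) (np.int64(11590), np.float64(1.012), array([-0.105, -0.14 ,  0.1  ]), array([0.011, 0.14 , 0.281]))
```

The knee is well past breaking (estimated ~1.4 rad) and the lid sits at about 1.0 rad. Rise, turn back half a turn, and go above the bar.

>>> carry_out(
  plan=[
    [0,0,0.5,0,1.4],
    [0,0,2,0,1.4],
    [0,-0.1,5,0,1.4],
    [0,-0.3,9,0,1.4],
    [-0.5,-0.5,13,0,1.4],
    [-2,-0.5,17,0,1.4],
    [-4,-0.5,21,0.14,1.8],
    [-6.5,-0.5,24,0.28,2.2],
    [-9,0,25,0.42,2.2],
    [-11.5,0.5,25,0.56,2.2],
    [-13,2,25,0.7,2.2],
    [-14,4,25,0.84,2.2],
    [-14,6,25,0.98,2.2],
    [-14,8,25,1.12,2.2],
    [-14,10,25,1.26,2.2],
    [-14,12,25,1.4,2.2],
    [-13,14,25,1.54,2.2],
    [-12,16,25,1.68,2.2],
    [-11,17.5,25,1.82,2.2],
    [-10,18.7,25,1.96,2.2],
  ],
  squeeze=25,
)

```text
clock: 27.6
position: [0.6041, 0.048, 0.4268]
ee_rot: [3.017, 0.877, -0.006]
force: [0.4, 0.4, -0.1]
width: 0.244
```

```bash
python3 -c "
from h import *
st2();print(arm.observe()['position']);print(knob(),lid())"
```

```text
t 27.6 chest -0.1358 0.0038 z 0.4268 F ex,ey,z 0.4 0.4 -0.1 w 0.244 q [-0.75  0.41  0.88  1.45 -0.31  1.44 -0.87]
[0.60405855 0.04802689 0.42683559]
(np.int64(94), array([-0.0639, -0.1822,  0.1044])) (np.int64(11633), np.float64(0.996), array([-0.107, -0.14 ,  0.1  ]), array([0.011, 0.14 , 0.279]))
```

>>> carry_out(
  plan=[
    [0.3,0,0,0.14,2.2],
    [0.6,0,0,0.28,2.2],
    [1,0,0,0.42,2.2],
    [1,0,0,0.56,2.2],
    [1,0,0,0.7,2.2],
    [1,0,0,0.84,2.2],
    [1,0,0,0.98,2.2],
    [1,0,0,1.12,2.2],
    [1,0,0,1.18,2.2],
    [1,0,0,1.18,2.2],
  ],
)

```text
clock: 28.7
position: [0.6138, 0.0471, 0.4268]
ee_rot: [2.025, 2.399, -0.006]
force: [-0.8, -0.2, -0.4]
width: 0.24
```

```bash
python3 - <<'E'
from h import *
st2();o=arm.observe();print(np.round(o['position'],4))
R=cv2.Rodrigues(np.array(o['ee_rot']))[0];print('tool y deg',np.degrees(np.arctan2(R[1,1],R[0,1])))
im,d=arm.get_image('wrist');P=wpts(d,o);save('w8',im);im=im.astype(int)
Q=np.stack([(P-H)@ex,(P-H)@ey,P[...,2]],-1)
m=(Q[...,2]>.27)&(Q[...,2]<.33)&(abs(Q[...,1])<.05)&(Q[...,0]<-.07)&(Q[...,0]>-.18)&(abs(im[...,2]-im[...,0])<30)
q=Q[m];print(len(q));h,e=np.histogram(q[:,0],np.arange(-.16,-.07,.004));print([(a.round(3),b) for a,b in zip(e,h) if b]);k=q[q[:,2]>.295];print(len(k),k.min(0),k.max(0),np.median(k,0))
E
```

```text
t 28.7 chest -0.1263 0.0012 z 0.4268 F ex,ey,z -0.8 -0.0 -0.4 w 0.24 q [-0.57  0.37  0.6   1.41 -0.21  1.42  0.2 ]
[0.6138 0.0471 0.4268]
tool y deg 9.641957788481584
2978
[(np.float64(-0.136), np.int64(360)), (np.float64(-0.132), np.int64(1032)), (np.float64(-0.128), np.int64(1044)), (np.float64(-0.124), np.int64(495)), (np.float64(-0.116), np.int64(16)), (np.float64(-0.112), np.int64(24)), (np.float64(-0.108), np.int64(3)), (np.float64(-0.104), np.int64(4))]
2931 [-0.13347374 -0.03018096  0.30377389] [-0.12214974  0.04999767  0.31087074] [-0.12767912  0.01305663  0.30825591]
```

View pics/w8.png

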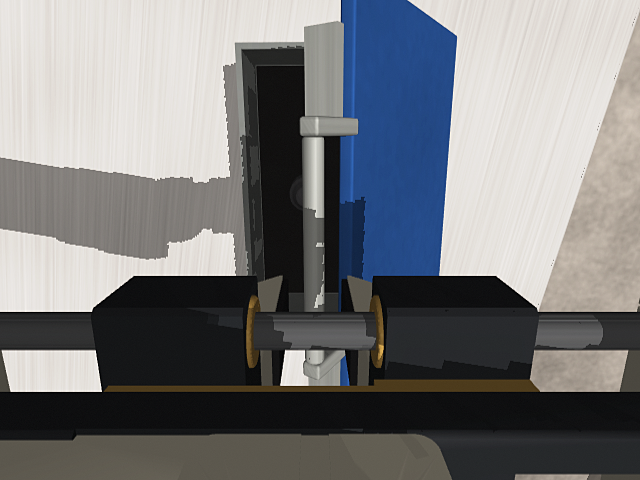

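The bar (u≈314) lies between the tips. Descend and grip.

>>> carry_out(
  plan=[
    [-0.15,0,-2.5,0,2.2],
    [-0.15,0,-4.5,0,2.2],
    [-0.15,0,-6,0,2.2],
    [-0.15,0,-7,0,2.2],
    [-0.15,0,-7,0,2.2],
    [-0.15,0,-7,0,1.0],
    [-0.15,0,-7,0,1.0],
    [-0.15,0,-7,0,1.0],
    [-0.15,0,-7,0,1.0],
  ],
  squeeze=25,
)

```text
clock: 29.65
position: [0.6128, 0.0472, 0.3575]
ee_rot: [2.027, 2.396, -0.004]
force: [-0.6, -0.2, 2.7]
width: 0.12
```

```bash
python3 - <<'E'
from h import *
st2();o=arm.observe();print(np.round(o['position'],4));st()
p=np.array(o['position']);s=(p-H)@ex+.0017;z=p[2]-.0521-.1
for off in (0,):
  a0=np.arctan2(z,-s);R=np.hypot(s,z);print('R',R,'th',a0-.021)
  for a in np.r_[a0-.021-.1:-.001:-.1,0]:
    A=a+.021;ds=-R*np.cos(A)-s;dz=R*np.sin(A)-z;print(round(a,3),np.round([ds*98.4,ds*17.7,dz*100],2))
E
```

```text
t 29.65 chest -0.1274 0.0015 z 0.3575 F ex,ey,z -0.6 -0.1 2.7 w 0.12 q [-0.56  0.4   0.58  1.54 -0.22  1.27  0.22]
[0.6128 0.0472 0.3575]
t 29.65 th 0.995 R 0.2417 Ftan 0.97 Frad 2.6 w 0.12
R 0.24081484272582104 th 1.000836797651305
0.901 [-1.96 -0.35 -1.36]
0.801 [-3.77 -0.68 -2.91]
0.701 [-5.42 -0.98 -4.63]
0.601 [-6.9  -1.24 -6.51]
0.501 [-8.18 -1.47 -8.54]
0.401 [ -9.25  -1.66 -10.68]
0.301 [-10.11  -1.82 -12.93]
0.201 [-10.75  -1.93 -15.24]
0.101 [-11.16  -2.01 -17.62]
0.001 [-11.33  -2.04 -20.02]
0.0 [-11.33  -2.04 -20.04]
```

>>> carry_out(
  plan=[
    [-0.5,-0.09,-0.31,0,1.0],
    [-0.99,-0.18,-0.64,0,1.0],
    [-1.47,-0.26,-0.98,0,1.0],
    [-1.94,-0.35,-1.34,0,1.0],
    [-2.4,-0.43,-1.7,0,1.0],
    [-2.85,-0.51,-2.08,0,1.0],
    [-3.3,-0.59,-2.47,0,1.0],
    [-3.73,-0.67,-2.87,0,1.0],
    [-4.15,-0.75,-3.28,0,1.0],
    [-4.56,-0.82,-3.7,0,1.0],
    [-4.97,-0.89,-4.13,0,1.0],
    [-5.36,-0.96,-4.58,0,1.0],
    [-5.74,-1.03,-5.03,0,1.0],
    [-6.11,-1.1,-5.49,0,1.0],
    [-6.46,-1.16,-5.96,0,1.0],
    [-6.81,-1.22,-6.44,0,1.0],
    [-7.15,-1.28,-6.93,0,1.0],
    [-7.47,-1.34,-7.43,0,1.0],
    [-7.47,-1.34,-7.43,0,1.0],
  ],
)

```text
clock: 31.55
position: [0.5382, 0.034, 0.2827]
ee_rot: [2.026, 2.396, -0.003]
force: [7.3, 1.0, -8.0]
width: 0.122
```

```bash
python3 -c "
from h import *
st2();st();print(np.round(arm.observe()['position'],4));print(lid())"
```

```text
t 31.55 chest -0.2031 0.0017 z 0.2827 F ex,ey,z 7.4 -0.3 -8.0 w 0.122 q [-0.6   0.33  0.58  1.83 -0.2   1.04  0.22]
t 31.55 th 0.551 R 0.2415 Ftan -2.97 Frad -10.49 w 0.122
[0.5382 0.034  0.2827]
(np.int64(11649), np.float64(0.543), array([-0.172, -0.14 ,  0.103]), array([0.008, 0.14 , 0.218]))
```

>>> carry_out(
  plan=[
    [0.05,0.01,-0.35,0,1.0],
    [-0.1,-0.02,-0.63,0,1.0],
    [-0.39,-0.07,-1.13,0,1.0],
    [-0.67,-0.12,-1.65,0,1.0],
    [-0.95,-0.17,-2.17,0,1.0],
    [-1.2,-0.22,-2.7,0,1.0],
    [-1.44,-0.26,-3.23,0,1.0],
    [-1.67,-0.3,-3.77,0,1.0],
    [-1.89,-0.34,-4.32,0,1.0],
    [-2.1,-0.38,-4.87,0,1.0],
    [-2.29,-0.42,-5.42,0,1.0],
    [-2.46,-0.45,-5.98,0,1.0],
    [-2.62,-0.48,-6.55,0,1.0],
    [-2.77,-0.51,-7.12,0,1.0],
    [-2.91,-0.53,-7.69,0,1.0],
    [-3.02,-0.55,-8.27,0,1.0],
    [-3.13,-0.57,-8.85,0,1.0],
    [-3.13,-0.57,-8.85,0,1.0],
  ],
)

```text
clock: 33.4
position: [0.5052, 0.0281, 0.1932]
ee_rot: [2.028, 2.398, -0.007]
force: [-5.1, -1.1, -2.7]
width: 0.121
```

```bash
python3 -c "
from h import *
st2();st();print(np.round(arm.observe()['position'],4));print(lid())"
```

```text
t 33.4 chest -0.2366 0.0017 z 0.1932 F ex,ey,z -5.3 -0.2 -2.7 w 0.121 q [-0.57  0.39  0.53  2.01 -0.26  0.81  0.28]
t 33.4 th 0.151 R 0.2401 Ftan -3.46 Frad 4.78 w 0.121
[0.5052 0.0281 0.1932]
(np.int64(9821), np.float64(0.139), array([-0.2  , -0.14 ,  0.104]), array([0.006, 0.14 , 0.143]))
```

>>> carry_out(
  plan=[
    [-0.15,-0.03,-0.45,0,1.0],
    [-0.22,-0.04,-0.9,0,1.0],
    [-0.28,-0.05,-1.35,0,1.0],
    [-0.32,-0.06,-1.8,0,1.0],
    [-0.36,-0.06,-2.2,0,1.0],
    [-0.38,-0.07,-2.6,0,1.0],
    [-0.4,-0.07,-2.9,0,1.0],
    [-0.4,-0.07,-3.1,0,1.0],
    [-0.4,-0.07,-3.1,0,1.0],
  ],
)

```text
clock: 34.35
position: [0.5021, 0.0276, 0.1624]
ee_rot: [2.027, 2.397, -0.006]
force: [6.2, 0.5, -4.2]
width: 0.119
```

```bash
python3 -c "
from h import *
st2();st();print(np.round(arm.observe()['position'],4));print(lid())"
```

```text
t 34.35 chest -0.2397 0.0017 z 0.1624 F ex,ey,z 6.2 -0.6 -4.2 w 0.119 q [-0.55  0.43  0.51  2.05 -0.3   0.74  0.31]
t 34.35 th 0.022 R 0.2399 Ftan -4.07 Frad -6.33 w 0.119
[0.5021 0.0276 0.1624]
(np.int64(8913), np.float64(0.008), array([-0.203, -0.14 ,  0.104]), array([0.005, 0.14 , 0.119]))
```

Lower in 1 mm steps until it bears on the chest.

>>> carry_out(
  plan=[
    [0.15,0.03,-0.1,0,1.0],
    [0.15,0.03,-0.2,0,1.0],
    [0.15,0.03,-0.3,0,1.0],
    [0.15,0.03,-0.3,0,1.0],
  ],
)

```text
clock: 34.8
position: [0.5024, 0.0275, 0.1599]
ee_rot: [2.029, 2.398, -0.007]
force: [-6.9, 0.5, 16.0]
width: 0.124
```

>>> carry_out(
  plan=[
    [0,0,-0.1,0,1.0],
    [0,0,-0.2,0,1.0],
    [0,0,-0.2,0,1.0],
  ],
)

```text
clock: 35.1
position: [0.5024, 0.0274, 0.1595]
ee_rot: [-2.029, -2.398, 0.005]
force: [-8.2, 0.6, 27.1]
width: 0.12
```

>>> carry_out(
  plan=[
    [-0.1,0,0.15,0,1.0],
    [-0.1,0,0.2,0,1.0],
    [-0.1,0,0.2,0,2.2],
    [-0.1,0,0.2,0,2.2],
    [-0.1,0,0.2,0,2.2],
    [-0.1,0,1,0,2.2],
    [-0.1,0,3,0,2.2],
    [-0.1,0,6,0,2.2],
    [-2,3,10,0,2.2],
    [-4,7,14,0,2.2],
    [-6,11,16,0,2.2],
    [-6,15,16,0,2.2],
    [-7,19,16,0,2.2],
    [-8,22,16,0,2.2],
    [-8,22,16,0,2.2],
  ],
)

```text
clock: 36.6
position: [0.4203, 0.252, 0.3197]
ee_rot: [-2.02, -2.404, 0.005]
force: [-0.8, -1.0, 0.3]
width: 0.24
```

```bash
python3 - <<'E'
from h import *
st2();print(lid())
f=np.load('/tmp/scene.npz');im,d=arm.get_image('scene')
t=np.load('/tmp/top.npz');im2,d2=arm.get_image('top');P=pts('top',d2);b=im2.astype(int);m=(b[...,2]>b[...,0]+50)&(d2>0)&(P[...,2]>.08)
q=P[m];print('lid z now',np.median(q[:,2]),q[:,2].max(),'near edge z',np.median(q[q[:,0]<.56][:,2]),cv2.minAreaRect((q[:,:2]*1000).astype(np.float32)))
P0=pts('top',t['d']);
for n,(u0,u1,v0,v1) in dict(bottle=(465,510,275,310),hammer=(110,165,195,340)).items():
    for X,D in((P0,'before'),(P,'after')):
        w=X[v0:v1,u0:u1].reshape(-1,3);w=w[w[:,2]>.012];print(n,D,len(w),w.mean(0).round(4))
save('t9',np.hstack([cv2.resize(im[100:350,60:440],(400,300)),cv2.resize(im2[100:400,80:540],(400,300))]))
E
```

```text
t 36.6 chest -0.2805 0.237 z 0.3197 F ex,ey,z -1.0 -0.8 0.3 w 0.24 q [-1.04  0.19  0.47  1.88 -0.1   1.1  -0.36]
(np.int64(9083), np.float64(0.001), array([-0.204, -0.14 ,  0.104]), array([0.005, 0.14 , 0.118]))
lid z now 0.11006986869301075 0.11637193598501233 near edge z 0.10991993896567594 ((638.9033203125, 50.685768127441406), (205.642333984375, 307.3834533691406), 10.043460845947266)
bottle before 773 [ 0.4529 -0.2568  0.093 ]
bottle after 778 [ 0.453  -0.2568  0.0927]
hammer before 2136 [0.5253 0.4142 0.0406]
hammer after 4946 [0.4954 0.2828 0.3917]
```

View pics/t9.png

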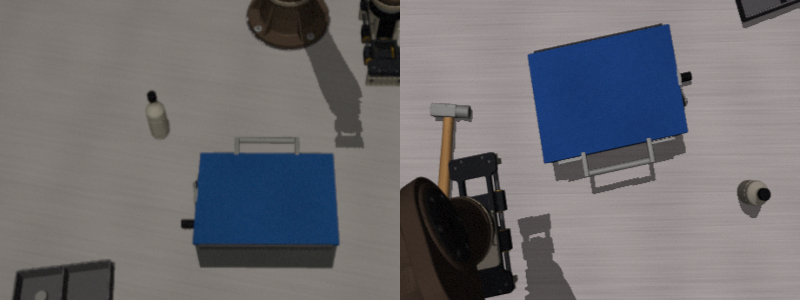

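The final view shows the lid shut, the stay folded with the knob down at (686,77) in the right half, and the bottle and hammer in place. The arm is clear.

```bash
python3 -c "
from h import *
print(arm.sign_off())"
```

```text
the job is handed in; nothing more can be done
None
```

The job is done and handed in at about 37 s of the 72 s allowed. No verdict is reported, so what follows rests on my own checks.

- **Lid up:** I raised it by the bar in small felt steps. The stay snapped over at about 1.27 rad with only about 2 N of resistance. A light downward nudge (about 4 N) confirmed it was locked, and the knob held its place.
- **Chuck:** I lowered it to floor contact (about +8 N) and then released it. The top camera showed it upright at about its target, 137 mm in front of the hinge. I could not see it again once the lid was shut.
- **Stay broken:** I pushed the knob with 10 N or less. I estimated the knee at about 1.4 rad, and it stayed broken when I let go. The lid sank to about 1.0 rad, roughly 0.27 rad, which is more than "a little".
- **Lid shut:** I kept the bar gripped all the way down until the lid bore on the chest. The peak was 27 N pressing down at the end. Sideways arc error reached about 10 N at the bar partway down, and I corrected it.

**Last checks:**
- The lid height and outline match the first picture (top at 110.1 mm), and the stay is folded.
- The bottle has moved less than 1 mm.
- My hammer check did not work, because the arm was over part of it. The picture shows it where it was.
- The cameras disagreed with each other by 2 to 5 mm, so I used the wrist camera for grasping.

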